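# Empty the ball canister into the bench tray

## Robot

A 6-joint arm with a two-finger parallel gripper is mounted at the origin on the work surface. World frame = base frame: x ahead of the robot, y to its left, z up, the work surface at z = 0. Lengths are in mm, angles in rad, forces in N, time in s.
With the tool pointing down it reaches from about 350 to 975 mm from the base axis. Payload 7.1 kg.
Tool frame: the origin (TCP) lies at the very end of the fingers, on their centre line; the grasp point (between the pads) lies 19 mm behind it (ctrl.tcp_to_grasp is the distance from the TCP to the grasp point, in mm); z points along the fingers, x is the direction in which the jaws open and shut, and the axes are right-handed (so a half turn about z gives the same grasp; the last joint's range is limited). The gripper opens to 88 mm and grips with 3 to 60 N. Pads are 20 mm wide; open, the fingers measure 115 mm over their backs; the gripper's body (75 mm by 178 mm) begins 61 mm behind the grasp point.
Start: joints at [1.092, 0.423, 1.63, -0, 1.089, -0.019], TCP at [277.323, 560.086, 222.675] pointing down, gripper open.
Joint ranges: [-3, 3], [-0.9, 2.11], [0.09, 2.58], [-1.31, 4.45], [0.11, 2.69], [-2.54, 2.54]. Speed limits (rad/s): [2.39, 2.39, 3.01, 3.14, 3.14, 3.14].

## Interface

Orientations are given as a rotation vector (axis times angle).
In Python, from workcell import get_obs, viewer, ctrl, masks_of gives the robot as it stands. The module is installed in compiled form; this text tells all that it offers.
- The arm moves only by the shell command python3 -m inch 'ROWS'. ROWS is JSON, a list of rows, each an object of numbers: "tx", "ty", "tz": the shift along the tool's x, y, z in cm; "ax", "ay", "az": the turn, a rotation vector about the tool's x, y, z in degrees; "jaw": the opening, from 0 (shut) to 1 (fully open). In form: [{"tx": .., "ty": .., "tz": .., "ax": .., "ay": .., "az": .., "jaw": ..}, ...]. A call has 1 to 12 rows; each row shifts and turns the commanded pose from where the row before left it, along the tool's axes as they then stand; what a row does not reach is not made up. A row lasts 1/8 s, in which the tool goes at most 62.5 mm and 10.7 degrees, less where a joint would pass 70% of its speed; a pose out of reach is approached as far as the arm can. A call is refused whole if a number of a shift passes 6.25 or a number of a turn 10.7, either way. A call with a gripper value outside its range is refused whole. The fingers move at their own pace and stop on an object; the grip force is fixed at half the most. Time passes only in rows, so rows that do not move let the fingers close. It gives the time, the measured TCP pose, the force and the opening at its end, in the units of the state.
- get_obs(): the state, without advancing time (a new reading comes with each control period).
- viewer.get_image(name): name is "scene" or "top"; returns (picture, depth): 384x512x3 uint8, red, green, blue; 384x512 float32, mm along the optical axis (not along the pixel's ray), 0 where there is no reading.
- viewer.get_calibration(name): a dict with "fx", "fy", "cx", "cy" (pixels), "rvec" (rotation vector, rad) and "tvec" (3), from world to camera coordinates, as OpenCV has them. Camera axes: x right, y down, z forward; pixel columns grow to the right and rows downward; lengths in mm; the calibration is good to about 2 mm. A picture is of the moment at which its call begins. get_calibration takes no time and is no camera call.
- ctrl.close_job(): hands the job in, once; it reports no verdict.
Trained networks look in the newest picture that a camera, given by its name, has taken for a name from the list of things; names that differ only in an ending like _2 or _b are one class to them, and where a whole thing is asked for, a point or a joint stands for the part that bears it (a point fixed in the world has none). Each returns a list of dicts, best first, with "score" (0 to 1); they miss things now and then, are a little off and sometimes report something else, mostly with a low value. They report only what shows in the picture. A call takes as long as a camera call.
- masks_of(camera, thing): "pixels" (384x512 bool, what is visible of it) and "location" ([column, row] in pixels, amid what is visible of it).
The state is a dict: "t": time; "qpos": joint angles; "qvel": joint speeds; "joint_torque": joint torques, N m; "ee_pos": TCP position; "orientation": TCP orientation; "ft_force": force on the tool from outside, world axes, zero at the start; "moment": the same for the moment, N m; "width": finger opening in mm.
Only numpy, scipy, OpenCV 4.12 (cv2) and the standard library are available. Lean on these libraries where they do the work, as an engineer would, in place of code of your own. Each camera call takes 0.05 s, during which the arm holds its last target. There are 200 camera calls.

## Task

The clear canister hanging between the two posts of the tilting stand holds two steel balls. Unscrew its cap anticlockwise as far as it goes by the arched handle, tip the canister over so that both balls drop into the wooden tray on the stand, then set it upright again, screw the cap fully down and let go. Leave the similar canister that stands loose on the bench where it is.

Things in the scene. Friction and masses are not known exactly. Their poses are not given: they have to be found in the camera images.
- stand: Fixed wooden board (150 x 230 x 14 mm) with two aluminium posts (12 x 36 mm, 128 mm high, 52 mm either side of the canister) and a wooden tray. Origin on the bench under the canister's pivot; z up, x along the pivot axis, which is 115 mm up. The tray is on the -y side: inside 116 mm (x) by 126 mm (y), middle at y = -103 mm, floor 18 mm and rim 46 mm above the bench.
- canister (a joint): Tilt of the clear canister (60 mm diameter, 90 mm tall, middle on the pivot) about the stand's x axis, rad: 0 upright at a stop, growing as its top leans to the tray (stand's -y), stop at 1.92. Balanced; a stiff pivot (0.12 N m) holds it where it is left. At 1.75 with the cap open the balls roll out in about a second.
- cap (a joint): Turn of the aluminium cap (60 mm diameter, 10 mm thick) on its quick thread, rad: 0 screwed down, growing anticlockwise seen from above, 1.4 at the open stop. It stays on its stem and rises 17.1 mm per rad (24 mm at the open stop), leaving a gap above the canister's rim where the balls come out. It turns stiffly (0.06 N m) and stays where it is left.
- handle (a point): Middle of the round steel bar (10 mm thick) of the cap's arched handle, 48 mm above the cap, about 46 mm clear between its legs. x along the bar, z along the canister's axis, away from its bottom. It is 103 mm from the pivot axis with the cap closed, 127 mm open. At 1.4 rad of cap turn the bar is parallel to the stand's x and can turn between gripping fingers while the canister tips.
- ball0: Steel ball, 14 mm diameter, 11 g, loose on the floor of the canister; origin at its centre.
- ball1: The other steel ball, the same; origin at its centre.
- spare: The similar canister that stands loose on the bench, with the same cap and arched handle (158 mm tall to the middle of the bar, 60 mm diameter); origin under its middle, z up. To be left alone.

How it is judged (in metres and radians):
On the way, in this order (a step that is already met when the one before it is completed fails the run):
1. the cap is unscrewed (1.15 rad or more) with the canister still upright (within 0.35 rad) (value of joint cap above 1.15 rad and value of joint canister below 0.35 rad), for 0.1 s.
2. both balls lie in the tray (z of each of ball0, ball1 in the frame of stand below 0.045 m and y of ball0 in the frame of stand between -0.168 and -0.04 m and x of ball0 in the frame of stand between -0.06 and 0.06 m and y of ball1 in the frame of stand between -0.168 and -0.04 m and x of ball1 in the frame of stand between -0.06 and 0.06 m), for 0.1 s.
At the end, for the whole second after the job is handed in: Both balls lie in the stand's tray (centres inside its walls, below the rim), the canister is upright to 0.18 rad and the cap is screwed down to 0.18 rad of its closed stop (all of step 2 and value of joint each of cap, canister below 0.18 rad); the robot touches nothing.
It fails at once if the loose canister is shifted by more than 30 mm or tipped over (distance of spare from where it was at the start of the episode above 0.03 m or angle between spare's own z axis and vertical above 0.5 rad).
It also fails if it takes over 48 s, if anything falls off the work surface, if the arm or the gripper's body presses on something with over 40 N, if the wrist force passes 120 N, or if a joint passes its speed limit or range.

## Working session

There is one attempt and no reset: what is moved stays moved. The work goes in short steps, Python scripts to look and compute and a shell command to move; the robot and the scene stay as the last step left them, time stands still between calls to the robot, and variables do not carry over. Pictures are saved under pics/ and viewed, about 8 in all and at most 12, crops included, and the job is handed in when it is done.

```bash
mkdir -p pics
cat > h.py <<'E'
import numpy as np, cv2
from workcell import get_obs, viewer, ctrl, masks_of
from scipy.spatial.transform import Rotation as R
def cal(n):
    c=viewer.get_calibration(n); return c,R.from_rotvec(np.ravel(c["rvec"])).as_matrix(),np.ravel(c["tvec"])
def unproj(n,depth,mask):
    c,Rm,t=cal(n); v,u=np.nonzero(mask&(depth>0)); d=depth[v,u]
    P=np.c_[(u-c["cx"])/c["fx"]*d,(v-c["cy"])/c["fy"]*d,d]
    return (P-t)@Rm
def proj(n,P):
    c,Rm,t=cal(n); q=np.atleast_2d(P)@Rm.T+t
    return np.c_[q[:,0]/q[:,2]*c["fx"]+c["cx"],q[:,1]/q[:,2]*c["fy"]+c["cy"]]
E
python3 - <<'E'
from h import *
o=get_obs(); print({k:np.round(v,3) for k,v in o.items()})
ims=[]
for n in("scene","top"):
    im,d=viewer.get_image(n); ims.append(im); np.savez(f"/tmp/{n}.npz",im=im,d=d)
    c,Rm,t=cal(n); print(n,c["fx"],"cam at",-Rm.T@t,"fwd",Rm[2])
    for th in("stand","canister","cap","handle","spare"):
        for m in masks_of(n,th)[:3]:
            P=unproj(n,d,m["pixels"])
            print(n,th,round(m["score"],2),np.round(m["location"]),m["pixels"].sum(),np.round(np.median(P,0)) if len(P) else None,np.round(np.percentile(P,[3,97],axis=0)).tolist() if len(P) else None)
    cv2.imwrite(f"pics/{n}0.png",im[:,:,::-1])
E
```

```text
{'t': np.float64(0.0), 'qpos': array([ 1.092,  0.424,  1.631, -0.   ,  1.089, -0.019]), 'qvel': array([ 0.   ,  0.001, -0.001,  0.001,  0.001, -0.001]), 'joint_torque': array([-0.0000e+00, -5.4465e+01, -2.7365e+01,  6.4000e-02,  2.3000e-02,
       -0.0000e+00]), 'ee_pos': array([277.085, 559.599, 221.902]), 'orientation': array([ 2.669e+00,  1.656e+00, -2.000e-03]), 'ft_force': array([-0.321,  0.358, -0.004]), 'moment': array([-0.041,  0.009,  0.052]), 'width': np.float64(87.791)}
scene 494.3258425436943 cam at [1031.40288229  494.67525483  694.8218531 ] fwd [-0.51237404 -0.65027883 -0.56090131]
scene stand 0.72 [349. 291.] 10756 [540. 146.  28.] [[445.0, -16.0, 8.0], [599.0, 201.0, 205.0]]
scene canister 0.56 [365. 274.] 2928 [546. 160. 154.] [[513.0, 124.0, 77.0], [563.0, 180.0, 224.0]]
scene cap 0.56 [367. 248.] 1365 [537. 151. 172.] [[511.0, 121.0, 164.0], [561.0, 181.0, 225.0]]
scene handle 0.7 [370. 253.] 1385 [538. 151. 172.] [[511.0, 121.0, 163.0], [561.0, 181.0, 225.0]]
scene spare 0.59 [215. 173.] 1313 [ 498. -333.   79.] [[460.0, -361.0, 7.0], [517.0, -318.0, 152.0]]
scene spare 0.4 [369. 253.] 1465 [537. 150. 172.] [[332.0, -5.0, 1.0], [561.0, 181.0, 225.0]]
top 476.5800836217238 cam at [ 368.48195291 -104.12378046 1248.67049636] fwd [ 0.17540667  0.01303039 -0.98440983]
top stand 0.73 [184. 220.] 5210 [506.  92.  19.] [[424.0, -19.0, 11.0], [581.0, 179.0, 189.0]]
top canister 0.62 [153. 205.] 907 [527. 144. 170.] [[501.0, 119.0, 11.0], [573.0, 194.0, 225.0]]
top cap 0.82 [153. 203.] 587 [528. 148. 172.] [[505.0, 119.0, 167.0], [557.0, 176.0, 226.0]]
top handle 0.83 [151. 203.] 602 [529. 148. 172.] [[504.0, 119.0, 166.0], [557.0, 177.0, 226.0]]
top spare 0.7 [360. 222.] 698 [ 483. -341.  100.] [[456.0, -373.0, 14.0], [513.0, -318.0, 154.0]]
```

Run:
```python
from h import *
s=np.load("/tmp/scene.npz"); t=np.load("/tmp/top.npz")
a=cv2.resize(s["im"][120:384,220:480],None,fx=1.5,fy=1.5); b=cv2.resize(t["im"][120:300,80:260],(396,396))
cv2.imwrite("pics/a.png",np.hstack([a,b])[:,:,::-1])
A=[]
for n,z in(("scene",s),("top",t)):
    P=unproj(n,z["d"],np.ones(z["d"].shape,bool)); P=P[(abs(P[:,0]-535)<55)&(abs(P[:,1]-148)<55)]
    for lo,hi,nm in((205,240,"bar"),(164,176,"captop")):
        Q=P[(P[:,2]>lo)&(P[:,2]<hi)]; m=Q.mean(0); w=np.linalg.svd((Q-m)[:,:2],full_matrices=False)
        print(n,nm,len(Q),m.round(1),"range",np.percentile(Q,[2,98],axis=0).round(1).tolist(),"dir deg",np.degrees(np.arctan2(w[2][0,1],w[2][0,0])).round(1),w[1].round())
        if nm=="captop":
            print(" circ",cv2.minEnclosingCircle(Q[:,:2].astype(np.float32)))
# stand board rect and posts from both
for n,z in(("scene",s),("top",t)):
    P=unproj(n,z["d"],np.ones(z["d"].shape,bool)); P=P[(abs(P[:,0]-510)<160)&(abs(P[:,1]-90)<160)]
    for lo,hi,nm in((9,22,"board"),(40,50,"rim"),(122,134,"posts")):
        Q=P[(P[:,2]>lo)&(P[:,2]<hi)]
        print(n,nm,len(Q),cv2.minAreaRect(Q[:,:2].astype(np.float32)))
```

```text
scene bar 335 [535.9 152.6 219.7] range [[528.4, 119.1, 206.1], [542.1, 182.3, 225.3]] dir deg 82.7 [396.  42.]
scene captop 807 [538.9 151.1 170.7] range [[508.8, 123.4, 164.7], [562.8, 179.3, 174.1]] dir deg 54.7 [462. 414.]
 circ ((533.584716796875, 149.7321319580078), 32.84736633300781)
top bar 147 [530.9 147.5 222.5] range [[523.6, 116.8, 209.0], [538.1, 179.8, 227.4]] dir deg -97.6 [243.  35.]
top captop 430 [529.1 148.3 171. ] range [[503.9, 121.1, 166.2], [559.4, 175.0, 175.2]] dir deg 169.4 [352. 306.]
 circ ((531.7815551757812, 148.98829650878906), 32.19013214111328)
scene board 4705 ((509.56256103515625, 88.74754333496094), (232.92318725585938, 150.7182159423828), 68.64035034179688)
scene rim 589 ((504.5784606933594, 77.97398376464844), (190.91925048828125, 126.15792846679688), 68.60546112060547)
scene posts 515 ((534.978271484375, 155.347412109375), (48.76491928100586, 128.86944580078125), 68.34493255615234)
top board 3384 ((504.32720947265625, 87.69692993164062), (309.8292541503906, 265.8758544921875), 3.585683584213257)
top rim 351 ((502.2489013671875, 74.64376068115234), (179.64024353027344, 124.2132568359375), 68.59523010253906)
top posts 203 ((529.3421630859375, 143.61740112304688), (47.586238861083984, 126.9229507446289), 69.28543090820312)
```

View pics/a.png

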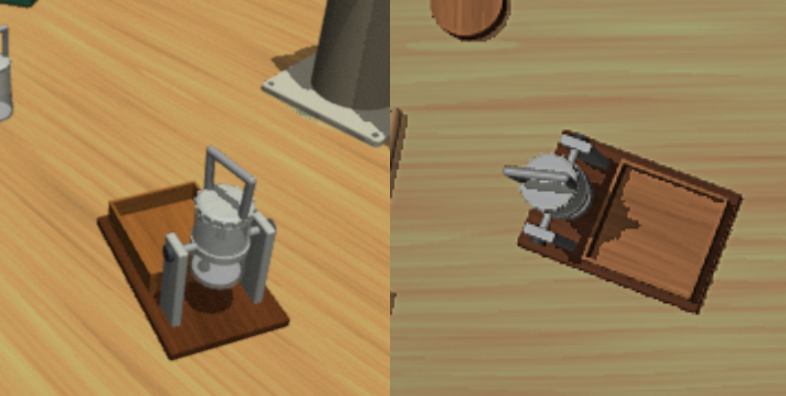

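The scene crop shows the canister upright between its posts, with the handle bar at about full-frame pixel (373,233) and the tray on the far, robot side. The spare sits at the upper left, well away. Pivot is at about (533,150), stand x points at -21.4°, and the bar lies at about 81°. I'll lift and turn the tool first, then cross over.

```bash
python3 -m inch '[{"tz":-4,"az":10.7},{"tz":-4,"az":10.7},{"az":10.3},{"az":10.3},{"az":10.3},{"az":10.3},{"az":10.3},{"jaw":1}]'; python3 -m inch '[{"tx":4,"ty":4.5},{"tx":4,"ty":4.5},{"tx":4,"ty":4.5},{"tx":4,"ty":4.5},{"tx":4,"ty":4.5},{"tx":4,"ty":4.5},{"tx":4,"ty":4.5},{"tx":4,"ty":4.7},{"jaw":1},{"jaw":1}]'
```

```text
$[0]: bad value
$[0]: bad value
```

```bash
python3 -m inch '[{"tx":0,"ty":0,"tz":-4,"ax":0,"ay":0,"az":10.7,"jaw":1},{"tx":0,"ty":0,"tz":-4,"ax":0,"ay":0,"az":10.7,"jaw":1},{"tx":0,"ty":0,"tz":0,"ax":0,"ay":0,"az":10.3,"jaw":1},{"tx":0,"ty":0,"tz":0,"ax":0,"ay":0,"az":10.3,"jaw":1},{"tx":0,"ty":0,"tz":0,"ax":0,"ay":0,"az":10.3,"jaw":1},{"tx":0,"ty":0,"tz":0,"ax":0,"ay":0,"az":10.3,"jaw":1},{"tx":0,"ty":0,"tz":0,"ax":0,"ay":0,"az":10.3,"jaw":1},{"tx":0,"ty":0,"tz":0,"ax":0,"ay":0,"az":0,"jaw":1}]'
```

```text
t: 1.6
ee_pos: [277.3, 560.1, 302.7]
orientation: [-3.132, 0.251, -0.0]
ft_force: [0.4, -0.5, -0.4]
width: 88.0
```

```bash
python3 -m inch '[{"tx":4,"ty":4.5,"tz":0,"ax":0,"ay":0,"az":0,"jaw":1},{"tx":4,"ty":4.5,"tz":0,"ax":0,"ay":0,"az":0,"jaw":1},{"tx":4,"ty":4.5,"tz":0,"ax":0,"ay":0,"az":0,"jaw":1},{"tx":4,"ty":4.5,"tz":0,"ax":0,"ay":0,"az":0,"jaw":1},{"tx":4,"ty":4.5,"tz":0,"ax":0,"ay":0,"az":0,"jaw":1},{"tx":4,"ty":4.5,"tz":0,"ax":0,"ay":0,"az":0,"jaw":1},{"tx":4,"ty":4.5,"tz":0,"ax":0,"ay":0,"az":0,"jaw":1},{"tx":4,"ty":4.7,"tz":0,"ax":0,"ay":0,"az":0,"jaw":1},{"tx":0,"ty":0,"tz":0,"ax":0,"ay":0,"az":0,"jaw":1}]'
python3 - <<'E'
from h import *
ims=[]
for n in("scene","top"):
    im,d=viewer.get_image(n); np.savez(f"/tmp/{n}1.npz",im=im,d=d)
    o=get_obs(); p=np.array(o["ee_pos"]); 
    im=im.copy(); u,v=proj(n,p)[0]; cv2.circle(im,(int(u),int(v)),2,(255,0,0),-1)
    u,v=proj(n,[533,150,218])[0]; cv2.circle(im,(int(u),int(v)),2,(0,255,0),-1)
    u,v=map(int,(u,v)); ims.append(cv2.resize(im[max(0,v-80):v+100,max(0,u-80):u+100],(396,396)))
cv2.imwrite("pics/b.png",np.hstack(ims)[:,:,::-1])
E
```

```text
t: 2.72
ee_pos: [536.7, 148.1, 302.7]
orientation: [3.131, -0.255, 0.001]
ft_force: [-0.5, -0.1, 0.2]
width: 88.0
```

View pics/b.png

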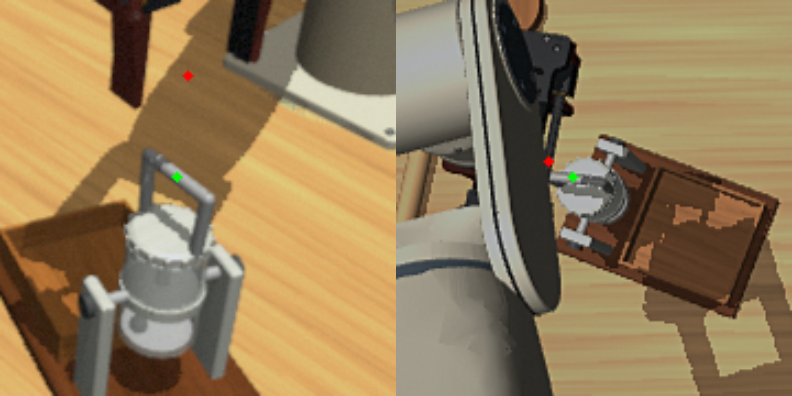

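In the left (scene) panel, the predicted bar middle (177,177) sits on the bar's middle, and the projected TCP lies midway between the fingertips. The estimates agree, so I'll descend and grip.

```bash
python3 -m inch '[{"tx":-0.4,"ty":-0.13,"tz":2,"ax":0,"ay":0,"az":0,"jaw":1},{"tx":0,"ty":0,"tz":3,"ax":0,"ay":0,"az":0,"jaw":1},{"tx":0,"ty":0,"tz":3,"ax":0,"ay":0,"az":0,"jaw":1},{"tx":0,"ty":0,"tz":2.2,"ax":0,"ay":0,"az":0,"jaw":1},{"tx":0,"ty":0,"tz":0,"ax":0,"ay":0,"az":0,"jaw":1},{"tx":0,"ty":0,"tz":0,"ax":0,"ay":0,"az":0,"jaw":1}]'; python3 -m inch '[{"tx":0,"ty":0,"tz":0,"ax":0,"ay":0,"az":0,"jaw":0},{"tx":0,"ty":0,"tz":0,"ax":0,"ay":0,"az":0,"jaw":0},{"tx":0,"ty":0,"tz":0,"ax":0,"ay":0,"az":0,"jaw":0},{"tx":0,"ty":0,"tz":0,"ax":0,"ay":0,"az":0,"jaw":0},{"tx":0,"ty":0,"tz":0,"ax":0,"ay":0,"az":0,"jaw":0},{"tx":0,"ty":0,"tz":0,"ax":0,"ay":0,"az":0,"jaw":0}]'; python3 -c "
from h import *
o=get_obs();print(o['ft_force'],o['moment'],o['width'])"
```

```text
t: 3.58
ee_pos: [531.4, 154.4, 201.6]
orientation: [-3.131, 0.25, -0.002]
ft_force: [0.4, -0.7, 0.1]
width: 87.9
t: 4.32
ee_pos: [531.3, 153.3, 200.6]
orientation: [-3.131, 0.253, 0.0]
ft_force: [-0.2, 0.2, -0.2]
width: 31.3
[-0.20882538  0.20844146 -0.22935455] [-0.01041758  0.08150118  0.05951826] 31.261045085498846
```

```bash
python3 -m inch '[{"tx":0.2,"ty":0.3,"tz":0,"ax":0,"ay":0,"az":0,"jaw":0},{"tx":0,"ty":0,"tz":0,"ax":0,"ay":0,"az":0,"jaw":0},{"tx":0,"ty":0,"tz":0,"ax":0,"ay":0,"az":0,"jaw":0},{"tx":0,"ty":0,"tz":0,"ax":0,"ay":0,"az":0,"jaw":0},{"tx":0,"ty":0,"tz":0,"ax":0,"ay":0,"az":0,"jaw":0},{"tx":0,"ty":0,"tz":0,"ax":0,"ay":0,"az":0,"jaw":0}]'; python3 -c "
from h import *
o=get_obs();print(o['ft_force'],o['moment'],o['width'])"
```

```text
t: 5.08
ee_pos: [532.7, 149.9, 200.6]
orientation: [3.131, -0.253, -0.0]
ft_force: [1.6, -0.6, -2.8]
width: 9.1
[ 1.6148552  -0.62947394 -2.79887575] [-0.25048765 -0.05745267  0.08535302] 9.11085384934895
```

```bash
python3 -m inch '[{"tx":0,"ty":0,"tz":-0.3,"ax":0,"ay":0,"az":-10,"jaw":0},{"tx":0,"ty":0,"tz":-0.3,"ax":0,"ay":0,"az":-10,"jaw":0},{"tx":0,"ty":0,"tz":-0.3,"ax":0,"ay":0,"az":-10,"jaw":0},{"tx":0,"ty":0,"tz":0,"ax":0,"ay":0,"az":0,"jaw":0}]'; python3 -c "
from h import *
o=get_obs();print(o['ft_force'],o['moment'],o['width'])"
```

```text
t: 5.58
ee_pos: [532.7, 150.0, 209.5]
orientation: [3.091, 0.564, -0.0]
ft_force: [0.0, -0.9, -2.9]
width: 9.1
[ 0.0374903  -0.8902269  -2.91506825] [-0.25760741 -0.14299339  0.07120118] 9.086349795859833
```

```bash
python3 -m inch '[{"tx":0,"ty":0,"tz":-0.3,"ax":0,"ay":0,"az":-10,"jaw":0},{"tx":0,"ty":0,"tz":-0.3,"ax":0,"ay":0,"az":-10,"jaw":0},{"tx":0,"ty":0,"tz":-0.3,"ax":0,"ay":0,"az":-10,"jaw":0},{"tx":0,"ty":0,"tz":-0.3,"ax":0,"ay":0,"az":-10,"jaw":0},{"tx":0,"ty":0,"tz":-0.3,"ax":0,"ay":0,"az":-10,"jaw":0},{"tx":0,"ty":0,"tz":0,"ax":0,"ay":0,"az":0,"jaw":0},{"tx":0,"ty":0,"tz":0,"ax":0,"ay":0,"az":0,"jaw":0}]'
python3 - <<'E'
from h import *
o=get_obs();print(o['ft_force'],o['moment'],o['width'])
im,d=viewer.get_image("scene"); u,v=map(int,proj("scene",[533,150,218])[0])
P=unproj("scene",d,np.ones(d.shape,bool)); Q=P[(np.hypot(P[:,0]-533,P[:,1]-150)<32)&(P[:,2]>168)&(P[:,2]<206)]
print(np.histogram(Q[:,2],bins=range(168,208,3)))
cv2.imwrite("pics/c.png",cv2.resize(im[v-80:v+100,u-80:u+100],(540,540))[:,:,::-1])
E
```

```text
t: 6.45
ee_pos: [532.5, 150.0, 224.0]
orientation: [-2.566, -1.812, 0.001]
ft_force: [2.2, 0.3, -10.4]
width: 9.1
[  2.2441769    0.25080822 -10.36027672] [ 0.06285178 -0.49771902 -0.26825998] 9.092320230845816
(array([  0,   0,   0,   0,   0,  16,  71,  75, 474, 214,  22,  19,  22]), array([168, 171, 174, 177, 180, 183, 186, 189, 192, 195, 198, 201, 204,
       207]))
```

View pics/c.png

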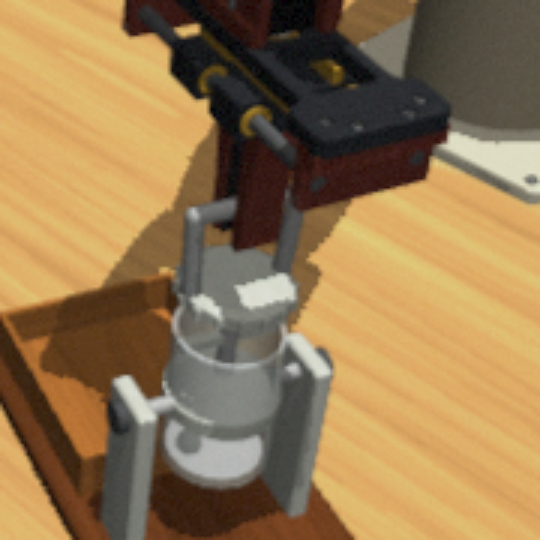

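The cap stands about 24 mm up (cap top at z≈194, gap visible around crop pixel (230,310)), so it is at the open stop, with the bar parallel to the pivot axis. Next I'll tip along the arc in two halves.

```bash
python3 -m inch '[{"tx":0,"ty":0,"tz":0.05,"ax":0,"ay":0,"az":1.5,"jaw":0},{"tx":-1.58,"ty":0,"tz":0.1,"ax":0,"ay":0,"az":0,"jaw":0},{"tx":-1.56,"ty":0,"tz":0.3,"ax":0,"ay":0,"az":0,"jaw":0},{"tx":-1.51,"ty":0,"tz":0.49,"ax":0,"ay":0,"az":0,"jaw":0},{"tx":-1.44,"ty":0,"tz":0.67,"ax":0,"ay":0,"az":0,"jaw":0},{"tx":-1.34,"ty":0,"tz":0.85,"ax":0,"ay":0,"az":0,"jaw":0},{"tx":-1.23,"ty":0,"tz":1.01,"ax":0,"ay":0,"az":0,"jaw":0},{"tx":0,"ty":0,"tz":0,"ax":0,"ay":0,"az":0,"jaw":0},{"tx":0,"ty":0,"tz":0,"ax":0,"ay":0,"az":0,"jaw":0}]'
python3 - <<'E'
from h import *
o=get_obs();print(o['ft_force'],o['moment'],o['width'])
im,d=viewer.get_image("scene"); u,v=map(int,proj("scene",[533,150,218])[0])
cv2.imwrite("pics/d.png",cv2.resize(im[v-80:v+100,u-80:u+100],(540,540))[:,:,::-1])
E
```

```text
t: 7.62
ee_pos: [501.7, 68.5, 189.8]
orientation: [-2.585, -1.785, 0.003]
ft_force: [-3.8, -2.7, 4.0]
width: 8.9
[-3.79538269 -2.74271085  4.03124968] [-0.32111381  0.70263422 -0.03318449] 8.948442695131721
```

View pics/d.png

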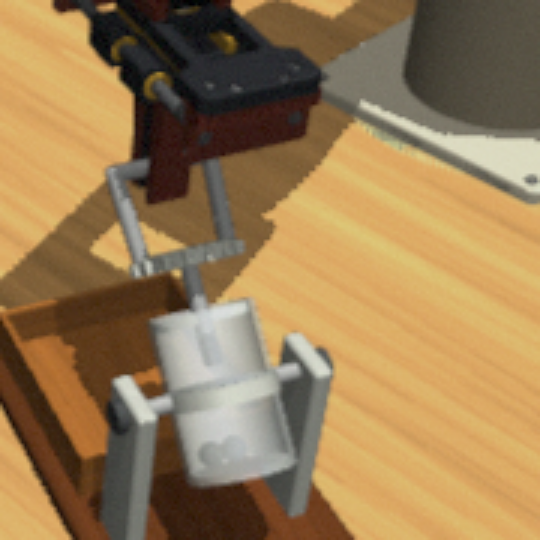

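The canister is tilting cleanly with the cap open, and both balls are on its floor (crop ~(220,450)). I'll continue to 1.75 rad.

```bash
python3 -m inch '[{"tx":-1.09,"ty":0,"tz":1.15,"ax":0,"ay":0,"az":0,"jaw":0},{"tx":-0.94,"ty":0,"tz":1.28,"ax":0,"ay":0,"az":0,"jaw":0},{"tx":-0.77,"ty":0,"tz":1.39,"ax":0,"ay":0,"az":0,"jaw":0},{"tx":-0.59,"ty":0,"tz":1.47,"ax":0,"ay":0,"az":0,"jaw":0},{"tx":-0.41,"ty":0,"tz":1.53,"ax":0,"ay":0,"az":0,"jaw":0},{"tx":-0.21,"ty":0,"tz":1.57,"ax":0,"ay":0,"az":0,"jaw":0},{"tx":-0.01,"ty":0,"tz":1.59,"ax":0,"ay":0,"az":0,"jaw":0},{"tx":0.18,"ty":0,"tz":1.58,"ax":0,"ay":0,"az":0,"jaw":0},{"tx":0,"ty":0,"tz":0,"ax":0,"ay":0,"az":0,"jaw":0},{"tx":0,"ty":0,"tz":0,"ax":0,"ay":0,"az":0,"jaw":0},{"tx":0,"ty":0,"tz":0,"ax":0,"ay":0,"az":0,"jaw":0},{"tx":0,"ty":0,"tz":0,"ax":0,"ay":0,"az":0,"jaw":0}]'; python3 -m inch '[{"tx":0,"ty":0,"tz":0,"ax":0,"ay":0,"az":0,"jaw":0},{"tx":0,"ty":0,"tz":0,"ax":0,"ay":0,"az":0,"jaw":0},{"tx":0,"ty":0,"tz":0,"ax":0,"ay":0,"az":0,"jaw":0},{"tx":0,"ty":0,"tz":0,"ax":0,"ay":0,"az":0,"jaw":0},{"tx":0,"ty":0,"tz":0,"ax":0,"ay":0,"az":0,"jaw":0},{"tx":0,"ty":0,"tz":0,"ax":0,"ay":0,"az":0,"jaw":0},{"tx":0,"ty":0,"tz":0,"ax":0,"ay":0,"az":0,"jaw":0},{"tx":0,"ty":0,"tz":0,"ax":0,"ay":0,"az":0,"jaw":0},{"tx":0,"ty":0,"tz":0,"ax":0,"ay":0,"az":0,"jaw":0},{"tx":0,"ty":0,"tz":0,"ax":0,"ay":0,"az":0,"jaw":0}]'
python3 - <<'E'
from h import *
o=get_obs();print(o['ft_force'],o['moment'],o['width'])
S=lambda P:(np.asarray(P)-[533,150,0])@np.array([[.931,.365,0],[-.365,.931,0],[0,0,1]]).T
ims=[]
for n in("scene","top"):
    im,d=viewer.get_image(n)
    for m in masks_of(n,"ball0")[:4]:
        P=unproj(n,d,m["pixels"]); print(n,round(m["score"],2),m["location"],m["pixels"].sum(),S(np.median(P,0)).round() if len(P) else None)
    u,v=map(int,proj(n,[505,90,80])[0]); u=max(u,100);ims.append(cv2.resize(im[v-100:v+100,u-100:u+100],(400,400)))
cv2.imwrite("pics/e.png",np.hstack(ims)[:,:,::-1])
E
```

```text
t: 9.18
ee_pos: [488.1, 32.9, 74.6]
orientation: [-2.585, -1.785, 0.001]
ft_force: [-3.8, -1.1, -2.1]
width: 9.0
t: 10.42
ee_pos: [488.2, 32.9, 74.5]
orientation: [-2.585, -1.785, 0.001]
ft_force: [-4.3, -1.1, -0.7]
width: 9.0
[-4.31807868 -1.1471989  -0.70362666] [-0.24066883  0.77526486 -0.05434159] 8.95329112894159
scene 0.62 [345.7, 296.8] 9696 [  5. -10.  26.]
```

View pics/e.png

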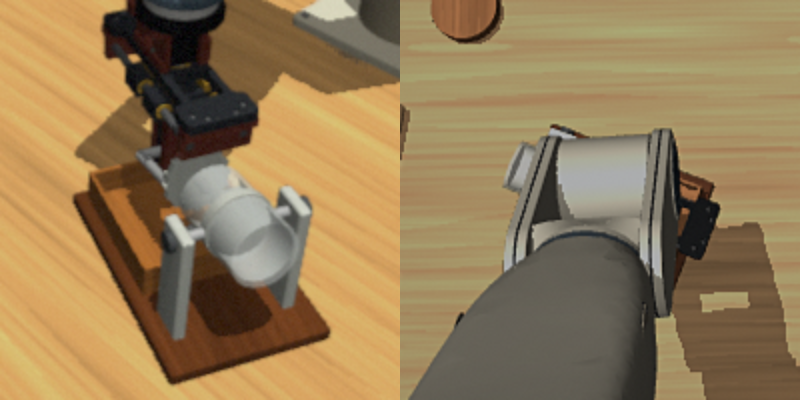

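Tipped over, the canister's floor looks empty, but the balls in the tray are hidden behind the arm. I'll bring it upright along the same arc and then check both places.

```bash
python3 -m inch '[{"tx":0,"ty":0,"tz":0,"ax":0,"ay":0,"az":0,"jaw":0},{"tx":0,"ty":0,"tz":0,"ax":0,"ay":0,"az":0,"jaw":0},{"tx":0,"ty":0,"tz":0,"ax":0,"ay":0,"az":0,"jaw":0},{"tx":0,"ty":0,"tz":0,"ax":0,"ay":0,"az":0,"jaw":0},{"tx":-0.18,"ty":0,"tz":-1.58,"ax":0,"ay":0,"az":0,"jaw":0},{"tx":0.01,"ty":0,"tz":-1.59,"ax":0,"ay":0,"az":0,"jaw":0},{"tx":0.21,"ty":0,"tz":-1.57,"ax":0,"ay":0,"az":0,"jaw":0},{"tx":0.41,"ty":0,"tz":-1.53,"ax":0,"ay":0,"az":0,"jaw":0},{"tx":0.59,"ty":0,"tz":-1.47,"ax":0,"ay":0,"az":0,"jaw":0},{"tx":0.77,"ty":0,"tz":-1.39,"ax":0,"ay":0,"az":0,"jaw":0},{"tx":0.94,"ty":0,"tz":-1.28,"ax":0,"ay":0,"az":0,"jaw":0}]'; python3 -m inch '[{"tx":1.09,"ty":0,"tz":-1.15,"ax":0,"ay":0,"az":0,"jaw":0},{"tx":1.23,"ty":0,"tz":-1.01,"ax":0,"ay":0,"az":0,"jaw":0},{"tx":1.34,"ty":0,"tz":-0.85,"ax":0,"ay":0,"az":0,"jaw":0},{"tx":1.44,"ty":0,"tz":-0.67,"ax":0,"ay":0,"az":0,"jaw":0},{"tx":1.51,"ty":0,"tz":-0.49,"ax":0,"ay":0,"az":0,"jaw":0},{"tx":1.56,"ty":0,"tz":-0.3,"ax":0,"ay":0,"az":0,"jaw":0},{"tx":1.58,"ty":0,"tz":-0.1,"ax":0,"ay":0,"az":0,"jaw":0},{"tx":0,"ty":0,"tz":0,"ax":0,"ay":0,"az":0,"jaw":0},{"tx":0,"ty":0,"tz":0,"ax":0,"ay":0,"az":0,"jaw":0}]'
python3 - <<'E'
from h import *
o=get_obs();print(o['ft_force'],o['moment'],o['width'])
S=lambda P:(np.asarray(P)-[533,150,0])@np.array([[.931,.365,0],[-.365,.931,0],[0,0,1]]).T
ims=[]
for n in("scene","top"):
    im,d=viewer.get_image(n)
    for m in masks_of(n,"ball0")[:4]:
        P=unproj(n,d,m["pixels"]); print(n,round(m["score"],2),m["location"],m["pixels"].sum(),S(np.median(P,0)).round() if len(P) else None)
    u,v=map(int,proj(n,[505,90,80])[0]); u=max(u,80);ims.append(cv2.resize(im[v-80:v+80,u-80:u+80],(400,400)))
cv2.imwrite("pics/f.png",np.hstack(ims)[:,:,::-1])
E
```

```text
t: 12.0
ee_pos: [498.6, 59.0, 179.6]
orientation: [2.584, 1.785, 0.0]
ft_force: [-2.5, 1.2, -4.4]
width: 9.1
t: 13.12
ee_pos: [534.3, 150.5, 225.2]
orientation: [2.583, 1.785, 0.003]
ft_force: [0.1, -5.3, 8.1]
width: 9.1
[ 0.13318848 -5.3014266   8.05194566] [-0.92102652 -0.09654492 -0.05149367] 9.115319918738162
```

View pics/f.png

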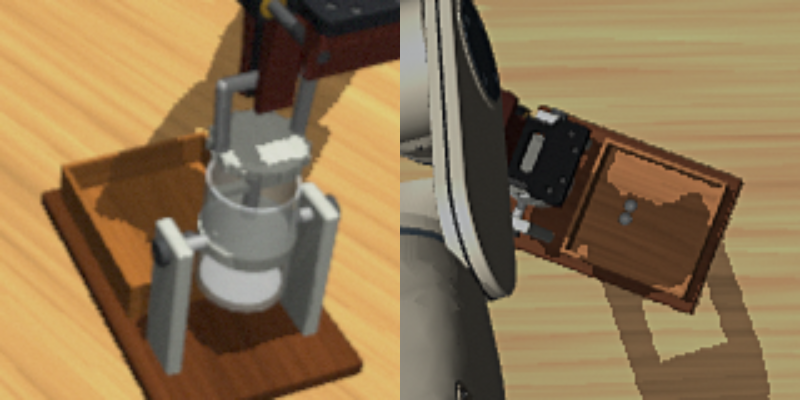

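Both balls lie in the tray (top panel around (627,205) and (627,215)) and the canister is empty. Next I'll screw the cap down.

```bash
python3 -m inch '[{"tx":-0.1,"ty":0,"tz":0.3,"ax":0,"ay":0,"az":10,"jaw":0},{"tx":0,"ty":0,"tz":0.3,"ax":0,"ay":0,"az":10,"jaw":0},{"tx":0,"ty":0,"tz":0.3,"ax":0,"ay":0,"az":10,"jaw":0},{"tx":0,"ty":0,"tz":0.3,"ax":0,"ay":0,"az":10,"jaw":0},{"tx":0,"ty":0,"tz":0.3,"ax":0,"ay":0,"az":10,"jaw":0},{"tx":0,"ty":0,"tz":0.3,"ax":0,"ay":0,"az":10,"jaw":0},{"tx":0,"ty":0,"tz":0.3,"ax":0,"ay":0,"az":10,"jaw":0},{"tx":0,"ty":0,"tz":0.3,"ax":0,"ay":0,"az":10,"jaw":0},{"tx":0,"ty":0,"tz":0,"ax":0,"ay":0,"az":0,"jaw":0},{"tx":0,"ty":0,"tz":0,"ax":0,"ay":0,"az":0,"jaw":0}]'
python3 - <<'E'
from h import *
o=get_obs();print(o['ft_force'],o['moment'],o['width'],np.degrees(R.from_rotvec(o['orientation']).as_matrix()[:2,0]))
E
```

```text
t: 14.58
ee_pos: [533.0, 149.3, 201.1]
orientation: [3.127, -0.294, 0.001]
ft_force: [-2.8, -6.9, 10.8]
width: 9.1
[-2.80015114 -6.94219874 10.76251852] [-1.15627173  0.64680453 -0.15799501] 9.084065127722406 [ 56.29203962 -10.67752371]
```

```bash
python3 -m inch '[{"tx":0,"ty":0,"tz":0.03,"ax":0,"ay":0,"az":2,"jaw":0},{"tx":0,"ty":0,"tz":0,"ax":0,"ay":0,"az":1.5,"jaw":0},{"tx":0,"ty":0,"tz":0,"ax":0,"ay":0,"az":0,"jaw":0}]'
python3 - <<'E'
from h import *
o=get_obs();print(o['ft_force'],o['moment'],o['width'])
E
python3 -m inch '[{"tx":0,"ty":0,"tz":0,"ax":0,"ay":0,"az":0,"jaw":1},{"tx":0,"ty":0,"tz":0,"ax":0,"ay":0,"az":0,"jaw":1},{"tx":0,"ty":0,"tz":0,"ax":0,"ay":0,"az":0,"jaw":1},{"tx":0,"ty":0,"tz":0,"ax":0,"ay":0,"az":0,"jaw":1},{"tx":0,"ty":0,"tz":0,"ax":0,"ay":0,"az":0,"jaw":1},{"tx":0,"ty":0,"tz":0,"ax":0,"ay":0,"az":0,"jaw":1},{"tx":0,"ty":0,"tz":0,"ax":0,"ay":0,"az":0,"jaw":1},{"tx":0,"ty":0,"tz":0,"ax":0,"ay":0,"az":0,"jaw":1}]'
```

```text
t: 14.95
ee_pos: [533.1, 149.3, 201.0]
orientation: [3.117, -0.388, 0.002]
ft_force: [-3.2, -5.8, 13.0]
width: 9.0
[-3.17797809 -5.79234218 12.98275205] [-1.22411248  0.60348871  0.24414394] 8.988964215477454
t: 15.95
ee_pos: [532.4, 149.1, 199.9]
orientation: [-3.117, 0.39, -0.0]
ft_force: [-0.3, 0.1, 0.3]
width: 85.2
```

The torque rises against the closed stop, and the fingers are open. I'll back off upwards, move aside and check.

```bash
python3 -m inch '[{"tx":0,"ty":0,"tz":-2,"ax":0,"ay":0,"az":0,"jaw":1},{"tx":0,"ty":0,"tz":-4,"ax":0,"ay":0,"az":0,"jaw":1},{"tx":0,"ty":0,"tz":-4,"ax":0,"ay":0,"az":0,"jaw":1},{"tx":0,"ty":0,"tz":-2,"ax":0,"ay":0,"az":0,"jaw":1},{"tx":-3,"ty":-4,"tz":0,"ax":0,"ay":0,"az":0,"jaw":1},{"tx":-3,"ty":-4,"tz":0,"ax":0,"ay":0,"az":0,"jaw":1},{"tx":-3,"ty":-4,"tz":0,"ax":0,"ay":0,"az":0,"jaw":1},{"tx":-3,"ty":-4,"tz":0,"ax":0,"ay":0,"az":0,"jaw":1},{"tx":-3,"ty":-4,"tz":0,"ax":0,"ay":0,"az":0,"jaw":1},{"tx":-3,"ty":-4,"tz":0,"ax":0,"ay":0,"az":0,"jaw":1},{"tx":0,"ty":0,"tz":0,"ax":0,"ay":0,"az":0,"jaw":1},{"tx":0,"ty":0,"tz":0,"ax":0,"ay":0,"az":0,"jaw":1}]'
python3 - <<'E'
from h import *
S=lambda P:(np.asarray(P)-[533,150,0])@np.array([[.931,.365,0],[-.365,.931,0],[0,0,1]]).T
ims=[]
for n in("scene","top"):
    im,d=viewer.get_image(n)
    P=unproj(n,d,np.ones(d.shape,bool)); Q=P[(np.hypot(P[:,0]-533,P[:,1]-150)<40)&(P[:,2]>205)&(P[:,2]<240)]
    if len(Q):
        w=np.linalg.svd((Q-Q.mean(0))[:,:2],full_matrices=False)[2][0]; print(n,"bar",len(Q),Q.mean(0).round(1),Q[:,2].max().round(1),np.degrees(np.arctan2(w[1],w[0])).round(1))
    C=P[(np.hypot(P[:,0]-533,P[:,1]-150)<25)&(P[:,2]>160)&(P[:,2]<200)]; print("cap z",np.median(C[:,2]) if len(C) else None)
    for m in masks_of(n,"ball0")[:3]+masks_of(n,"ball1")[:3]:
        B=unproj(n,d,m["pixels"]); print(n,round(m["score"],2),m["location"],m["pixels"].sum(),S(np.median(B,0)).round() if len(B) else None)
    u,v=map(int,proj(n,[505,90,80])[0]); u=max(u,80);ims.append(cv2.resize(im[v-80:v+80,u-80:u+80],(400,400)))
cv2.imwrite("pics/g.png",np.hstack(ims)[:,:,::-1])
E
```

```text
t: 17.45
ee_pos: [416.9, 425.6, 319.6]
orientation: [3.117, -0.388, -0.0]
ft_force: [0.0, 0.5, 0.2]
width: 88.1
scene bar 319 [536.1 152.9 218.9] 225.0 -101.5
cap z 170.51226731918467
top bar 144 [530.8 147.1 221.5] 227.6 -101.8
cap z 170.56576473789698
```

View pics/g.png

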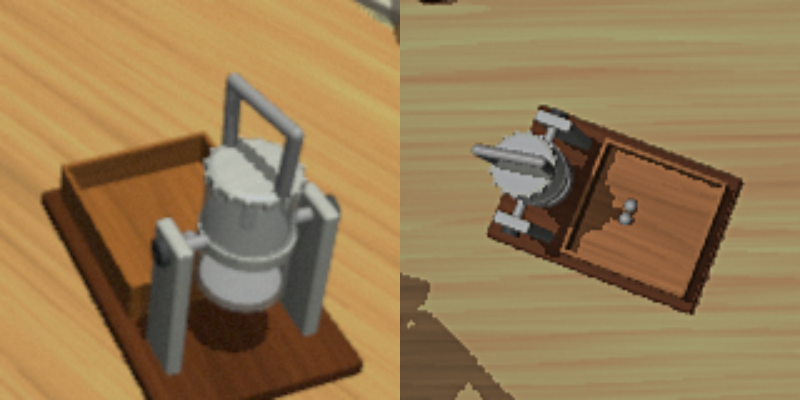

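The canister is upright with its cap down: cap top at 170.5 mm, and the bar at 78.4°, which is the closed angle. Both balls are in the tray at top-panel (629,205) and (627,218). The arm is well clear.

```bash
python3 -c "
from workcell import ctrl; print(ctrl.close_job())"
```

```text
the job is handed in; nothing more can be done
None
```

The job is done and handed in at about 17.6 s. I unscrewed the cap about 80° to its open stop, tipped the canister to about 1.75 rad until it emptied, brought it upright, screwed the cap back against its closed stop and let go.

**Last checks:**
- **Cap:** both cameras put the handle bar at about 78.4°, the angle expected for a closed cap. The cap top is at z ≈ 170.5 mm, as before I opened it.
- **Canister:** it is upright by eye. The bar's middle is back within about 1 mm of where it started in both views.
- **Balls:** the top picture shows both in the tray, near its middle.
- **Robot:** the gripper is open and well clear, with no force on the tool.

**Failed or not done:**
- The ball detector found neither ball in the last pictures, and its one earlier hit was plainly something else. The balls are therefore confirmed only by eye.
- I did not re-measure the spare canister at the end. The arm never went near it.

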